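# Flip the loupe over the spinning top

## Task

On one of the two flip stands a round loupe lens is parked leaning away from the spinning top that waits below it. Tip the loupe past its snap point so that it springs over and comes to rest over the top, ready to inspect its steel point. Leave the square steel guard on the other stand parked, and leave the top standing in its seat.

Things in the scene. Friction and masses are not known exactly. Their poses are not given: they have to be found in the camera images.
- loupe_stand: Fixed wooden stand with the round loupe; its twin with a square guard is 200 mm or more away, on either side. Origin on the work surface below the hinge, z up; base 90 wide, from -110 to +40 mm in x, 18 high. Hinge along y at 100 mm height, cheeks up to 122. -x faces the robot within 26 deg. Seat ring of the top at x -60. Nothing within 200 mm is taller than 200 mm.
- loupe_tab (a point): Middle of the outer end of the loupe's brass thumb tab (22 wide, 6 mm thick), 97 mm from the hinge. Parked it is 56 mm to the stand's +x of the hinge and 179 mm above the work surface; upright 197 mm up. Between tab and hinge: a brass ring 54 mm across, 8 mm thick, with a clear lens, centred 58 mm from the hinge, then a strap.
- loupe (a joint): Loupe angle, rad. 0 = parked, leaning 35 deg back to the stand's +x; 0.61 = upright, the snap point; 2.00 = far stop, 80 deg forward to -x, nearly level over the top. A spring drives it from upright to the nearer stop: about 2 N at the tab towards -x moves it; past upright it springs over by itself in about 0.5 s, released before that it falls back.
- guard (a joint): Angle of the square steel guard (52 x 52 mm plate in place of the lens, otherwise like the loupe, same values) on the other stand. Starts parked at 0 and must stay parked.
- purple_top: Loose painted wooden spinning top, 48 mm across, 57 mm tall, about 50 g, standing crown down, steel point up, in a shallow clay ring (48 mm across, 6 high) on the loupe stand's base. Origin at the centre of its underside, z up. The loupe at its far stop clears its point by about 30 mm.
Things that resemble listed ones, but are neither listed nor needed, are in the scene too. Leave any blue look-alike of the part that bears guard alone.

How it is judged:
By the outcome, as a careful person would: the job done as asked, in the order asked, and still so for the second after the job is handed in, with the robot touching nothing.
It also fails if it takes over 32 s, if anything falls off the work surface, if the arm or the gripper's body presses on something with over 40 N, if the wrist force passes 120 N, or if a joint passes its speed limit or range.

## Robot

A 7-joint arm with a two-finger parallel gripper is mounted at the origin on the work surface. World frame = base frame: x ahead of the robot, y to its left, z up, the work surface at z = 0. Lengths are in m, angles in rad, forces in N, time in s.
With the tool pointing down it reaches from about 0.425 to 0.95 m from the base axis. Payload 4.7 kg.
Tool frame: the origin (TCP) lies on the mounting face of the last link; the fingertips stand 182 mm ahead of it and the grasp point (between the pads) lies 164 mm ahead of it; x points along the fingers, y is the direction in which the jaws open and shut, and the axes are right-handed (so a half turn about x gives the same grasp; the last joint's range is limited). The gripper opens to 87 mm and grips with 3 to 60 N. Pads are 19 mm wide; open, the fingers measure 117 mm over their backs; the gripper's body (75 mm by 190 mm) begins 51 mm behind the grasp point.
Start: joints at [1.083, 0.469, -0.049, 1.532, 0.024, 1.141, -0.082], TCP at [0.299, -0.605, 0.405] pointing down, gripper open.
Joint ranges: [-2.59, 2.59], [-0.33, 1.99], [-1.39, 1.29], [0.1, 2.45], [-1.04, 4.18], [0.21, 1.99], [-2.66, 2.66]. Speed limits (rad/s): [2.57, 2.57, 3.14, 3.14, 3.14, 3.14, 3.14].

## Interface

Orientations are given as a unit quaternion [x, y, z, w].
In Python, from station import ctrl gives the robot as it stands. Calls block until the motion is done:
- ctrl.reach(position, orientation): joint-space move of the TCP to a pose.
- ctrl.move_straight(position, orientation=None, vel=0.15, f_stop=None): straight line of the TCP; orientation=None keeps the orientation; vel is the mean speed in m/s. With f_stop (N) it stops when the force on the tool has changed by that much, and returns True; else False.
- ctrl.movej(angles): joint-space move.
- ctrl.grip(opening, newtons=None): finger opening in m; newtons is the grip in N (None keeps the last); returns when the fingers have stopped.
- ctrl.dwell(seconds).
- ctrl.solve_ik(position, orientation): joint angles nearest the present ones, or None.
- ctrl.capture(name): name is "side" or "top" or "wrist"; returns a dict with "img" (420x560x3 uint8, red, green, blue), "z_map" (420x560 float32, m along the optical axis (not along the pixel's ray), 0 where there is no reading), "intrinsics" (3x3 intrinsics, pixels), "k1" (the pictures are not rectified: a ray, as slopes to the right and down, at radius r is drawn at 1 + k1 r^2 times it, then the intrinsics apply), "world_from_camera" (4x4, takes a point from camera to world coordinates). Camera axes: x right, y up, looking along -z (the intrinsics and any distortion apply to the point x, -y, -z); pixel columns grow to the right and rows downward; lengths in m; the calibration is good to about 2 mm. A picture is of the moment at which its call begins.
A pose or a line that the arm cannot do raises ctrl.IKError and nothing moves.
- ctrl.hand_in(): hands the job in, once; it reports no verdict.
Readings, each from a call of its own:
- ctrl.current_clock(): time.
- ctrl.current_joint_positions(): joint angles.
- ctrl.current_dq(): joint speeds.
- ctrl.current_tau(): joint torques, N m.
- ctrl.current_position(): TCP position.
- ctrl.current_orientation(): TCP orientation.
- ctrl.current_wrist_force(): force on the tool from outside, world axes, zero at the start.
- ctrl.current_wrist_torque(): the same for the moment, N m.
- ctrl.current_grip_width(): finger opening in m.
Only numpy, scipy, OpenCV 4.12 (cv2) and the standard library are available. Lean on these libraries where they do the work, as an engineer would, in place of code of your own. Each camera call takes 0.05 s, during which the arm holds its last target. There are 200 camera calls.

## Working session

There is one attempt and no reset: what is moved stays moved. The work goes in short steps, each a Python script; the robot and the scene stay as the last script left them, time stands still between calls to the robot, and variables do not carry over. Pictures are saved under pics/ and viewed, about 8 in all and at most 12, crops included, and the job is handed in when it is done.

```bash
mkdir -p pics; cat > h.py <<'E'
import numpy as np, cv2
from station import ctrl
def cloud(c):
    K=c["intrinsics"];h,w=c["z_map"].shape
    u,v=np.meshgrid(np.arange(w),np.arange(h))
    pts=np.stack([u,v],-1).reshape(-1,1,2).astype(np.float64)
    a=(pts[:,0,0]-K[0,2])/K[0,0]; b=(pts[:,0,1]-K[1,2])/K[1,1]
    x,y=a.copy(),b.copy()
    for _ in range(20):
        s=1+c["k1"]*(x*x+y*y); x=a/s; y=b/s
    z=c["z_map"].ravel()
    P=np.stack([x*z,-y*z,-z,np.ones_like(z)],0)
    W=(c["world_from_camera"]@P)[:3].T.reshape(h,w,3)
    W[c["z_map"]<=0]=np.nan
    return W
def save(c,n): cv2.imwrite(n,cv2.cvtColor(c["img"],cv2.COLOR_RGB2BGR))
E
python3 - <<'E'
from h import *
import pickle
d={}
for n in("top","side"):
    c=ctrl.capture(n);d[n]=c;save(c,f"pics/{n}0.png");print(n,c["world_from_camera"].round(3).tolist(),c["k1"])
pickle.dump(d,open("c0.pkl","wb"));print(ctrl.current_clock(),ctrl.current_orientation())
E
```

```text
top [[-0.006, 0.994, -0.106, 0.467], [-1.0, -0.006, 0.007, -0.023], [0.006, 0.106, 0.994, 1.196], [0.0, 0.0, 0.0, 1.0]] -0.14885366678777331
side [[-0.901, 0.341, -0.266, 0.326], [-0.433, -0.704, 0.563, 0.553], [0.005, 0.623, 0.782, 0.948], [0.0, 0.0, 0.0, 1.0]] -0.09653833148127917
0.1 [-0.68842163 -0.16140647  0.68873961 -0.1601916 ]
```

View pics/top0.png

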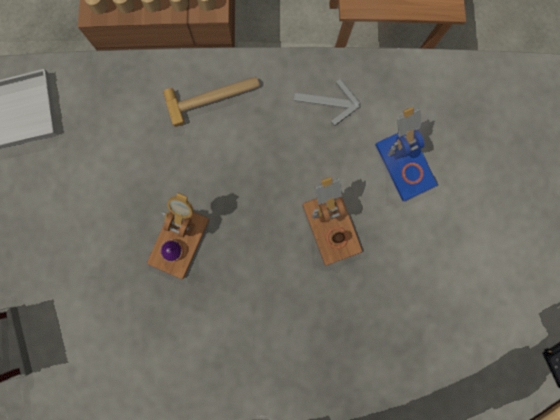

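View pics/side0.png

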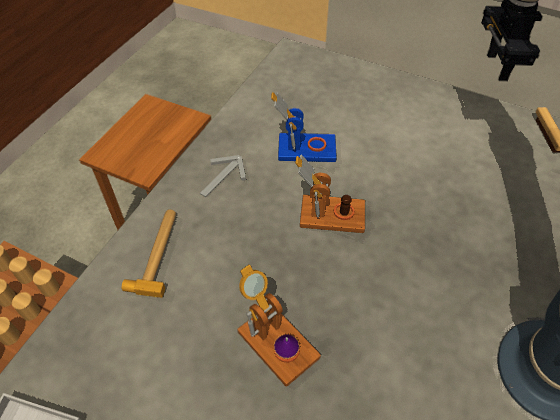

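The top view shows three candidates. At (178,230) is a wooden stand with a round gold ring and lens and the purple top (171,250). At (332,225) is a wooden stand with a square plate, the guard. At (406,160) is the blue look-alike. The loupe is the one at (178,230). Next I'll measure it and take one enlarged crop to confirm.

```bash
python3 - <<'E'
from h import *
import pickle
d=pickle.load(open("c0.pkl","rb"))
W={n:cloud(d[n]) for n in d}
# base rect from top view depth
w=W["top"]; m=(w[...,2]>.010)&(w[...,2]<.024)
m2=np.zeros_like(m); m2[195:285,140:215]=m[195:285,140:215]
print("base z",np.median(w[m2][:,2]))
print("rect",cv2.minAreaRect((w[m2][:,:2]*1000).astype(np.float32)))
img=d["top"]["img"]; hsv=cv2.cvtColor(img,cv2.COLOR_RGB2HSV)
pm=np.zeros_like(m); pm[235:265,155:190]=True
pm&=(hsv[...,0]>125)&(hsv[...,0]<160)&(hsv[...,1]>100)
print("top centroid",np.nanmean(w[pm],0),np.nanmax(w[pm][:,2]), "ext",np.ptp(w[pm],0))
out=[]
for n,(r0,r1,c0,c1) in {"top":(180,290,135,245),"side":(255,390,225,330)}.items():
    im=d[n]["img"];h=cv2.cvtColor(im,cv2.COLOR_RGB2HSV);ww=W[n]
    z=ww[r0:r1,c0:c1].reshape(-1,3); 
    near=np.hypot(*(z[:,:2]-np.nanmean(w[pm],0)[:2]).T)<.25
    s=z[near&(z[:,2]>.165)]
    print(n,"high pts",len(s),s.mean(0) if len(s) else 0,s[np.argmax(s[:,2])] if len(s) else 0)
    s=z[near&(z[:,2]>.126)]; print(" ring+tab",len(s),s.mean(0),s.min(0),s.max(0))
    s=z[near&(z[:,2]>.105)&(z[:,2]<.122)]; print(" cheek",len(s),s.mean(0))
    out.append(cv2.resize(im[r0:r1,c0:c1],(390,500),interpolation=cv2.INTER_CUBIC))
cv2.imwrite("pics/crop.png",cv2.cvtColor(np.hstack(out),cv2.COLOR_RGB2BGR))
E
```

```text
base z 0.01681675268455285
rect ((511.95697021484375, 180.34808349609375), (91.7271499633789, 151.7180938720703), 66.52247619628906)
top centroid [0.48858394 0.18781879 0.05435467] 0.06758839113930626 ext [0.04147088 0.03873707 0.03009097]
top high pts 100 [0.58825643 0.14563279 0.17250184] [0.59187041 0.13728087 0.18329896]
 ring+tab 454 [0.5761381  0.15186293 0.15195989] [0.55504451 0.12609849 0.12634901] [0.59858565 0.18109418 0.18329896]
 cheek 286 [0.54668184 0.1677327  0.11480122]
side high pts 151 [0.58855022 0.14711647 0.17257983] [0.59427019 0.14693832 0.18183593]
 ring+tab 743 [0.57601443 0.15287696 0.15188596] [0.55424272 0.12769843 0.12617804] [0.60058092 0.18013299 0.18183593]
 cheek 424 [0.54578603 0.17024802 0.11462873]
```

View pics/crop.png

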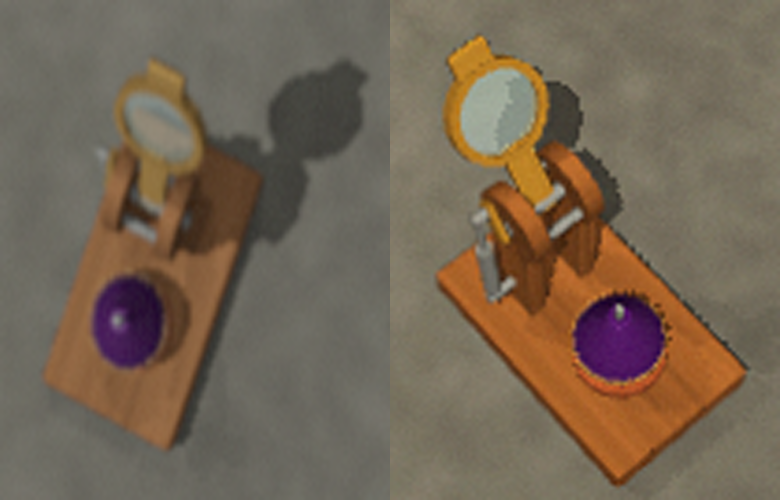

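The crop confirms the target: a round brass ring with a clear lens and thumb tab, with the purple top (point up) in front of it. The measurements agree with the given sizes:
- **Base:** 92×152 mm.
- **Tab:** measured (.594, .147, .182), predicted (.595, .144, .179).
- **Top:** about 2 mm from the seat position.

I'll push the tab from behind with closed fingers pointing down.

```bash
cat > go.py <<'E'
from h import *
from scipy.spatial.transform import Rotation as R
a=np.deg2rad(-23.5); ex=np.array([np.cos(a),np.sin(a),0]); ey=np.array([-ex[1],ex[0],0])
H=np.array([.544,.1665,0])
def P(x,tipz): return H+x*ex+[0,0,tipz+.182]
qs=[R.from_matrix(np.stack([[0,0,-1],s*ey,np.cross([0,0,-1],s*ey)],1)).as_quat() for s in(1,-1)]
E
python3 - <<'E'
from go import *
j0=ctrl.current_joint_positions()
best=None
for q in qs:
    j=ctrl.solve_ik(P(.095,.30),q); 
    print(j)
    if j is not None and (best is None or np.abs(np.array(j)-j0).max()<best[0]): best=(np.abs(np.array(j)-j0).max(),q)
q=best[1]; np.save("q.npy",q)
ctrl.grip(0.0,20)
p=np.array(ctrl.current_position()); p[2]=.50
ctrl.move_straight(p)
ctrl.reach(P(.095,.30),q)
print(ctrl.move_straight(P(.095,.16),vel=.15,f_stop=15),ctrl.current_position(),P(.095,.16),ctrl.current_clock())
c=ctrl.capture("side");save(c,"pics/pre.png")
cv2.imwrite("pics/pre_c.png",cv2.resize(cv2.imread("pics/pre.png")[200:400,180:380],(600,600)))
E
```

```text
[ 0.30866889  0.49379827 -0.85608354  1.47637105  0.37633286  1.34258333
  0.58743911]
[ 0.073326    0.40736268 -0.48004216  1.49055763  0.19156945  1.29045275
 -2.40717423]
False [0.63143052 0.12892607 0.34309714] [0.63112071 0.12861884 0.342     ] 6.325
```

View pics/pre_c.png

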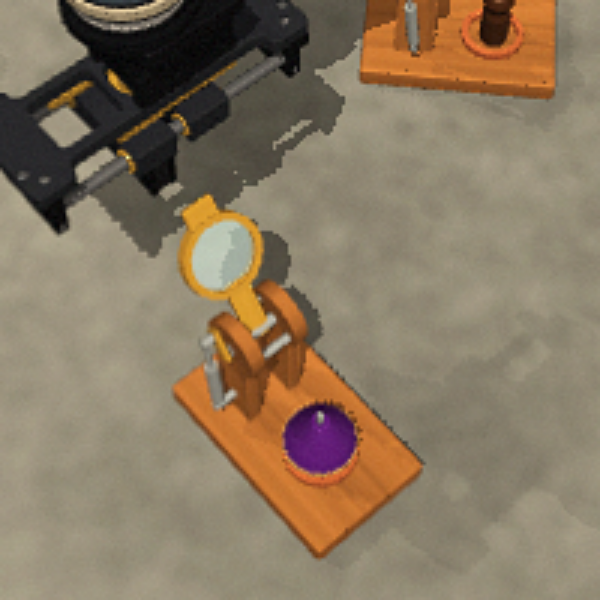

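The loupe (ring at (222,253)) is still parked and the gripper stands behind its tab. The two finger carriages at (140,155) and (200,110) look apart, so I'll check the opening before pushing.

```bash
python3 - <<'E'
from go import *
print(ctrl.current_grip_width(),ctrl.current_wrist_force())
W=cloud(ctrl.capture("side")); L=(W-H); lx=L@ex; ly=L@ey
for a,b in((.15,.17),(.17,.19),(.19,.21),(.21,.23),(.23,.26)):
    m=(W[...,2]>a)&(W[...,2]<b)&(lx>.066)&(lx<.2)&(abs(ly)<.12)
    if m.sum(): print(a,m.sum(),np.percentile(lx[m],[1,50,99]).round(3),np.percentile(ly[m],[1,50,99]).round(3))
E
```

```text
0.00039977868811062647 [0.76128287 0.61833062 0.86764054]
0.15 33 [0.084 0.088 0.1  ] [-0.007  0.002  0.011]
0.17 57 [0.084 0.087 0.093] [-0.008  0.003  0.011]
0.21 1 [0.087 0.087 0.087] [-0.005 -0.005 -0.005]
0.23 556 [0.066 0.073 0.124] [-0.078  0.024  0.088]
```

The fingers are closed (0.4 mm), centred on the tab, with the front face at x ≈ +85 mm and the body above 0.23 m. Now I'll push.

```bash
python3 - <<'E'
from go import *
s=ctrl.move_straight(P(.02,.16),vel=.08,f_stop=20)
print(s,ctrl.current_position(),ctrl.current_wrist_force())
if not s: print(ctrl.move_straight(P(-.004,.16),vel=.05,f_stop=20))
ctrl.dwell(.7)
print(ctrl.current_clock(),ctrl.current_position(),ctrl.current_wrist_force())
c=ctrl.capture("side");save(c,"pics/post.png")
cv2.imwrite("pics/post_c.png",cv2.resize(cv2.imread("pics/post.png")[200:400,180:380],(600,600)))
E
```

```text
False [0.56254757 0.15823583 0.34166959] [-0.70903787  0.33204869 -0.5488742 ]
False
8.8417 [0.54032867 0.16809276 0.34198392] [-0.4253045  -0.03487569 -0.43258768]
```

View pics/post_c.png

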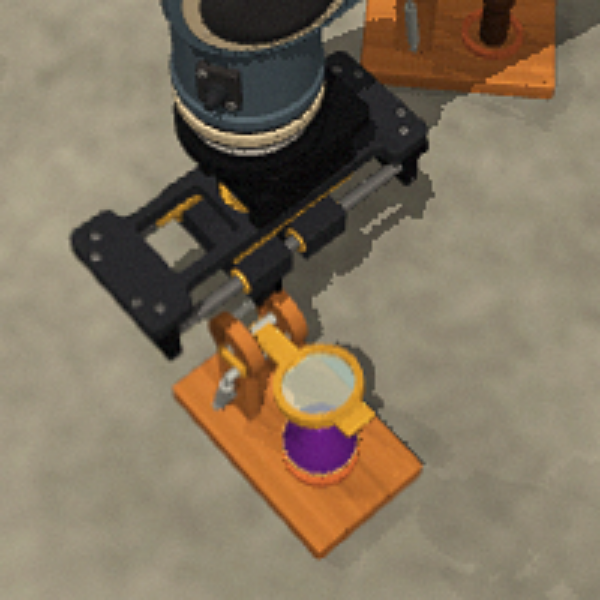

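The loupe has sprung over: the ring at (320,385) is nearly level over the purple top (320,450), which still stands in its ring. Next I'll back off upwards, check, and hand in.

```bash
python3 - <<'E'
from go import *
ctrl.move_straight(P(.03,.30),vel=.15)
ctrl.dwell(.3)
c=ctrl.capture("side");save(c,"pics/fin.png"); W=cloud(c)
L=W-H; lx=L@ex; ly=L@ey; z=W[...,2]
m=(z>.085)&(z<.135)&(lx<-.035)&(lx>-.12)&(abs(ly)<.04)
far=m&(lx<-.088)
print("ring",m.sum(),"mean lx,z",lx[m].mean(),z[m].mean(),"tab z",np.median(z[far]), "angle fwd deg",np.degrees(np.arctan2(lx[m].min()*-1,np.median(z[far])-.1)))
h=cv2.cvtColor(c["img"],cv2.COLOR_RGB2HSV); p=(h[...,0]>125)&(h[...,0]<160)&(h[...,1]>100)&(abs(lx+.06)<.05)&(abs(ly)<.05)
print("top",lx[p].mean(),ly[p].mean())
g=np.abs(c["img"].astype(int)-cv2.imread("pics/side0.png")[...,::-1]).sum(2)[150:235,285:375]; print("guard changed px",(g>60).sum())
print(ctrl.current_clock(),ctrl.current_wrist_force())
E
```

```text
ring 706 mean lx,z -0.06215628883088744 0.11347871703805673 tab z 0.1188710393047972 angle fwd deg 78.76600702461295
top -0.06718714397148674 0.008042191534919222
guard changed px 5494
10.35 [ 0.19616121 -0.62128184  0.77292305]
```

View pics/fin.png

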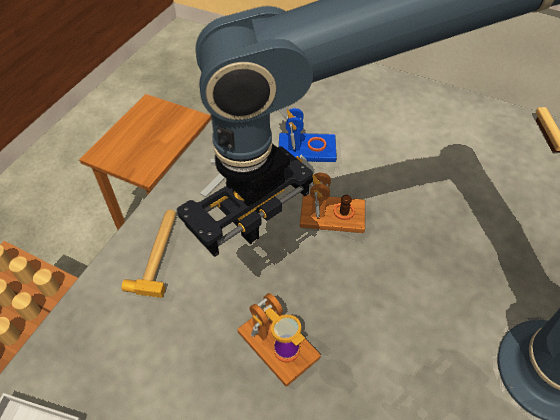

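The loupe rests about 79° forward, with its ring centred over the seat, and the top is standing. The arm hides the guard in this view, so the "changed px" figure says nothing about it. I'll check the guard by depth from the top camera, moving the arm up a little if needed.

```bash
python3 - <<'E'
from go import *
import pickle
d=pickle.load(open("c0.pkl","rb"))
c=ctrl.capture("top"); z0=cloud(d["top"])[...,2]; z1=cloud(c)[...,2]
for n,(r,s) in {"guard":(slice(175,225),slice(310,350)),"blue":(slice(100,160),slice(385,430))}.items():
    a=z0[r,s];b=z1[r,s]; m=(a>.12)
    print(n,m.sum(),"z change med/95%",np.nanmedian(abs(a-b)[m]),np.nanpercentile(abs(a-b)[m],95), "occluded",(b[m]>.22).sum())
save(c,"pics/topfin.png")
E
```

```text
guard 573 z change med/95% 0.0019602231227295874 0.005537490589144767 occluded 0
blue 540 z change med/95% 0.0018620221546306048 0.0053050726758508745 occluded 0
```

View pics/topfin.png

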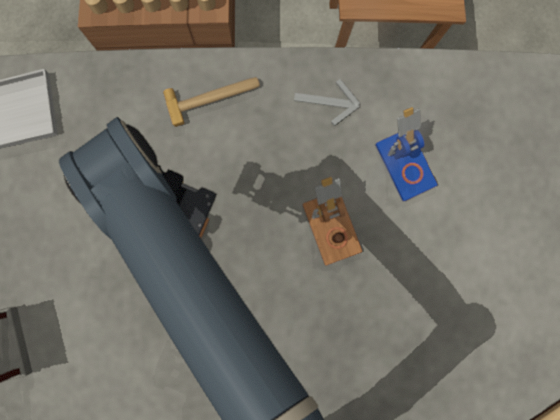

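In the top view the guard (328,190) and the blue look-alike (410,125) are unchanged, and the arm is clear of them.

```bash
python3 -c "
from station import ctrl
ctrl.hand_in();print(ctrl.current_clock())"
```

```text
the job is handed in; nothing more can be done
the job is handed in; nothing more can be done
```

I tipped the round loupe past its snap point by pushing its tab from behind with the closed fingers. It sprang over the purple top, and I lifted the arm clear and handed the job in. The clock read 10.35 s shortly before that, against the 32 s limit.

- **Loupe:** it rests about 79° forward, against a nominal 80°, with the ring at x ≈ -62 mm over the seat at -60.
- **Top:** it is standing in its seat ring. The last position measured 7–8 mm off the seat, but only its visible side showed under the loupe, and the pictures show it in place.
- **Guard and blue look-alike:** neither moved. Their heights changed by about 2 mm at the median, which is within the calibration error.
- **Failed check:** the side-view pixel comparison of the guard was useless because the arm and its shadow covered it. I relied on the top view's depth check instead.
- **Forces:** wrist force readings stayed around 1 N between moves, and neither push triggered its 20 N stop.

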